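# Pack the sold tool handles all one way round and shut the crate

### The arm

A 6-joint arm with a two-finger parallel gripper is mounted at the origin on the work surface. World frame = base frame: x ahead of the robot, y to its left, z up, the work surface at z = 0. Lengths are in m, angles in rad, forces in N, time in s.
With the tool pointing down it reaches from about 0.325 to 0.9 m from the base axis. Payload 3.5 kg.
Tool frame: the origin (TCP) lies on the centre line of the jaws, within the pads' length; the fingertips stand ahead of it and the grasp point (between the pads) lies 2 mm behind it (robot.tip_reach is the y of the fingertips in the tool frame, in m); y points along the fingers, z is the direction in which the jaws open and shut, and the axes are right-handed (so a half turn about y gives the same grasp; the last joint's range is limited). The gripper opens to 85 mm and grips with 20 to 120 N. Pads are 22 mm wide; open, the fingers measure 114 mm over their backs; the gripper's body (76 mm by 85 mm) begins 54 mm behind the grasp point. The pads swing forward as they close: fully open they stand 13 mm farther back than shut.
Start: joints at [1.086, 0.276, -0.026, 1.268, 0, 1.467], TCP at [0.233, 0.58, 0.248] pointing down, gripper open.
Joint ranges: [-3.12, 3.12], [-0.85, 1.88], [-1.08, 1.24], [-1.95, 2.15], [-1.57, 1.53], [-3.14, 3.14]. Speed limits (rad/s): [2.57, 2.57, 3.14, 3.14, 3.14, 3.14].

### API

Orientations are given as a rotation vector (axis times angle).
In Python, from workcell import robot gives the robot as it stands. The module is installed in compiled form; this text tells all that it offers.
- The arm moves only by the shell command python3 -m handwheel 'ROWS'. ROWS is JSON, a list of rows, each a list of 7 numbers: the shift along the tool's x, y, z in m, then the turn, a rotation vector about the tool's x, y, z in rad, then the opening, from -1 (shut) to 1 (fully open). In form: [[tx, ty, tz, ax, ay, az, fingers], ...]. A call has 1 to 12 rows; each row shifts and turns the commanded pose from where the row before left it, along the tool's axes as they then stand; what a row does not reach is not made up. A row lasts 1/8 s, in which the tool goes at most 62.5 mm and 10.7 degrees, less where a joint would pass 70% of its speed; a pose out of reach is approached as far as the arm can. A call is refused whole if a number of a shift passes 0.0625 or a number of a turn 0.188, either way. A call with a gripper value outside its range is refused whole. The fingers move at their own pace and stop on an object; the grip force is fixed at half the most. Time passes only in rows, so rows that do not move let the fingers close. It gives the time, the measured TCP pose, the force and the opening at its end, in the units of the state.
- robot.read_state(): the state, without advancing time (a new reading comes with each control period).
- robot.camera(name): name is "side" or "top"; returns (picture, depth): 480x640x3 uint8, red, green, blue; 480x640 float32, m along the optical axis (not along the pixel's ray), 0 where there is no reading.
- robot.camera_model(name): a dict with "mtx" (3x3 intrinsics, pixels), "extrinsics" (4x4, takes a point from camera to world coordinates). Camera axes: x right, y down, z forward; pixel columns grow to the right and rows downward; lengths in m; the calibration is good to about 2 mm. A picture is of the moment at which its call begins. camera_model takes no time and is no camera call.
- robot.sign_off(): hands the job in, once; it reports no verdict.
The state is a dict: "time_s": time; "joint_positions": joint angles; "joint_velocities": joint speeds; "joint_torque": joint torques, N m; "tcp_pos": TCP position; "eef_rot": TCP orientation; "contact_force": force on the tool from outside, world axes, zero at the start; "wrist_torque": the same for the moment, N m; "grip_width": finger opening in m.
Only numpy, scipy, OpenCV 4.12 (cv2) and the standard library are available. Lean on these libraries where they do the work, as an engineer would, in place of code of your own. Each camera call takes 0.05 s, during which the arm holds its last target.

### The job

The spare tool handles on the grey board are sold: lay each of them flat on the floor of the red crate with its green end towards the crate's white end, turning end for end those that lie the other way, without pushing the candlesticks or the mug about. When all are in, fold the plain flap fully shut first and then the yellow-edged flap over it. Last, lay the steel bar weight on the middle of the closed flaps, crossways over their join, so that it holds both down.

Things in the scene. Friction and masses are not known exactly. Their poses are not given: they have to be found in the camera images.
- board: fixed grey display board, a slab 190 x 240 x 30 mm (x, y, z) lying on the stall table; origin at the centre of its underside. The handles lie across it side by side, roughly along its x axis, some 76 mm apart. It and the crate may stand on either side of the robot.
- crate: fixed open red plastic crate, outside 220 x 210 x 60 mm (x, y, z), walls and floor 5 mm thick; origin at the centre of its underside; the inner floor is at z = 5 mm, the rim at z = 60 mm. Its end wall at its own +x (away from the robot) is white. A flap is hinged on each of its two sides: plain on its +y side, yellow-edged on its -y side; they stand open, leaning somewhat outwards, about 85 to 120 mm above the rim.
- plain_flap (a joint): angle of the plain red flap (rad): 0 = shut (level over the crate), 1.57 = upright, up to 2.4 leaning outwards; starts open at 1.75 to 2.1. Hinge line along the crate's x at y = +105 mm, z = 62 mm of the crate. The flap is 216 mm along the hinge, 100 mm from hinge to free edge, 4 mm thick, 100 g. A stiff friction hinge (0.09 N m) keeps it where it is left; push it at its free edge.
- yellow_flap (a joint): angle of the flap with the yellow free edge (rad), as for the plain flap. Hinge line along the crate's x at y = -105 mm, z = 67 mm of the crate; 216 mm along the hinge, 112 mm from hinge to free edge, 4 mm thick, 110 g, same friction. When shut it lies over the plain flap's edge, its top face at z = 69 mm of the crate.
- plain_edge (a point): middle of the free edge of the plain flap
- yellow_edge (a point): middle of the free edge of the yellow-edged flap
- weight: loose dark steel bar with two brass bands, 110 x 34 x 26 mm (x, y, z), about 0.65 kg; origin at its centre, x along the bar. Starts lying on the table in front of the robot, between board and crate.
- candlestick1: loose brass candlestick, 130 mm tall, foot 56 mm across, 0.8 kg, origin under its foot; stands beyond the board's far edge, close to the ends of the handles. Leave it standing where it is.
- candlestick2: second candlestick, like the first
- mug: blue mug, 85 mm tall, 72 mm across; origin under its foot; stands beyond the work. Leave it standing where it is.
- handle1: loose wooden tool handle (there may be 2 or 3), 180 x 24 x 28 mm (x, y, z), flat-sided, 130 g; one end is dipped green (its own +x end, 55 mm long), the other carries a steel band; origin at its centre, x along its length towards the green end.
- handle1_green (a point): tip of the green end of handle1, on its centre line
- handle1_steel (a point): tip of the steel end of handle1, on its centre line
- handle2: loose wooden tool handle (there may be 2 or 3), 180 x 24 x 28 mm (x, y, z), flat-sided, 130 g; one end is dipped green (its own +x end, 55 mm long), the other carries a steel band; origin at its centre, x along its length towards the green end.
- handle2_green (a point): tip of the green end of handle2, on its centre line
- handle2_steel (a point): tip of the steel end of handle2, on its centre line
- handle3: loose wooden tool handle (there may be 2 or 3), 180 x 24 x 28 mm (x, y, z), flat-sided, 130 g; one end is dipped green (its own +x end, 55 mm long), the other carries a steel band; origin at its centre, x along its length towards the green end.
- handle3_green (a point): tip of the green end of handle3, on its centre line
- handle3_steel (a point): tip of the steel end of handle3, on its centre line
There are look-alikes about, which are no part of the job. Leave any blue look-alike of the handle3 alone. Of the things that look like the weight, the larger one is meant.

How it is judged:
By the outcome, as a careful person would: the job done as asked, in the order asked, and still so for the second after the job is handed in, with the robot touching nothing.
Of handle1, handle2, handle3 only 2 to 3 are there at a start; the rules pass over those that are not, and their reading is None.
At some moment in a run one of handle1, handle2, handle3 may be knocked a few centimetres aside while the robot is not near it.
Once in a run the grip may slacken for a moment while it holds something.
It also fails if it takes over 210 s, if anything falls off the work surface, if the arm or the gripper's body presses on something with over 40 N, if the wrist force passes 120 N, or if a joint passes its speed limit or range.

## Working session

There is one attempt and no reset: what is moved stays moved. The work goes in short steps, Python scripts to look and compute and a shell command to move; the robot and the scene stay as the last step left them, time stands still between calls to the robot, and variables do not carry over. Pictures are saved under pics/ and viewed, and the job is handed in when it is done.

```bash
mkdir -p pics; cat > look.py <<'E'
import cv2,sys,numpy as np
from workcell import robot
def snap(tag,names=("top","side")):
    out={}
    for n in names:
        p,d=robot.camera(n); np.savez_compressed(f"pics/{tag}_{n}.npz",p=p,d=d)
        cv2.imwrite(f"pics/{tag}_{n}.png",p[:,:,::-1]); out[n]=(p,d)
    return out
if __name__=="__main__":
    snap(sys.argv[1])
E
python3 - <<'E'
from look import *
snap("a")
for n in("top","side"):
    m=robot.camera_model(n); print(n,np.round(m["mtx"],1).tolist(),np.round(m["extrinsics"],4).tolist())
s=robot.read_state(); print({k:np.round(v,3).tolist() for k,v in s.items()},robot.tip_reach)
E
```

```text
top [[515.1, 0.0, 324.2], [0.0, 515.1, 238.3], [0.0, 0.0, 1.0]] [[0.0018, -0.9981, 0.0611, 0.4621], [-1.0, -0.0021, -0.0044, 0.0251], [0.0045, -0.0611, -0.9981, 1.0554], [0.0, 0.0, 0.0, 1.0]]
side [[575.9, 0.0, 327.9], [0.0, 575.9, 242.6], [0.0, 0.0, 1.0]] [[0.9966, -0.0423, 0.07, 0.434], [-0.0804, -0.6665, 0.7411, -0.8626], [0.0154, -0.7443, -0.6677, 0.859], [0.0, 0.0, 0.0, 1.0]]
{'time_s': 0.1, 'joint_positions': [1.086, 0.277, -0.028, 1.268, 0.0, 1.467], 'joint_velocities': [0.002, -0.003, 0.001, -0.001, 0.002, -0.0], 'joint_torque': [-0.0, -44.671, 29.613, 0.008, -0.0, -0.0], 'tcp_pos': [0.233, 0.579, 0.247], 'eef_rot': [-1.552, 0.3, -0.299], 'contact_force': [-0.208, -0.103, 0.563], 'wrist_torque': [-0.025, -0.02, -0.021], 'grip_width': 0.086} 0.017
```

View pics/a_top.png

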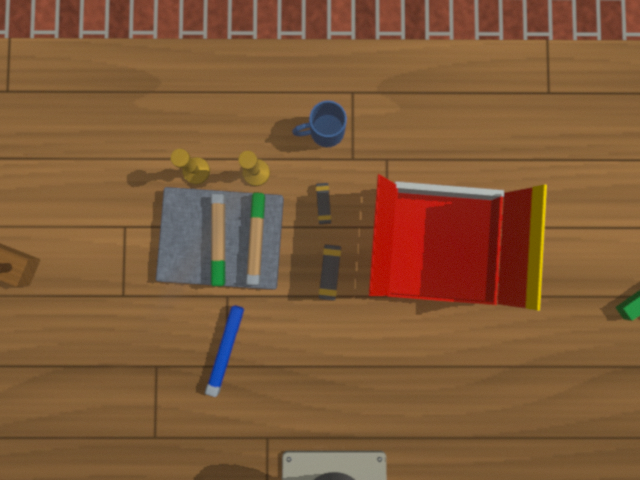

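View pics/a_side.png

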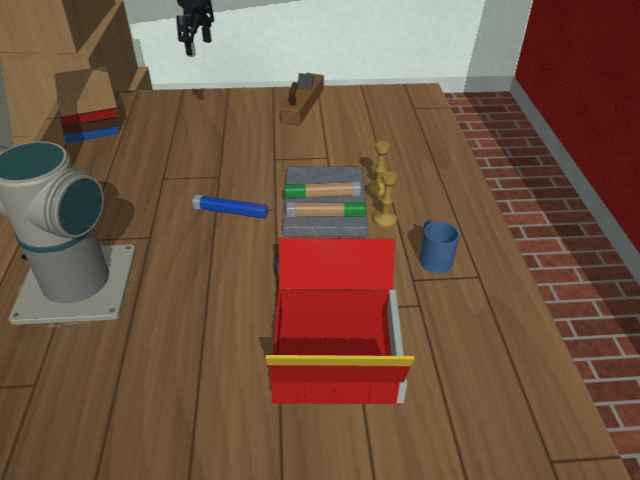

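The top view shows handle A at (218,240) with its green end near the robot, so it must be turned. Handle B at (256,238) already has its green end far. A blue look-alike lies at (225,350). Bars lie at (323,203), the small one, and (330,272), the larger one. The crate is centred near (440,245) with its white end far, the plain flap at px 380 and the yellow flap at px 525. The larger bar fits the weight description, so next come a crop and measurements.

```bash
cat > meas.py <<'E'
from look import *
M={n:robot.camera_model(n) for n in("top","side")}
def ray(n,uv,z):
    m=M[n];K=m["mtx"];E=m["extrinsics"]
    d=E[:3,:3]@np.linalg.solve(K,np.array([uv[0],uv[1],1.]));o=E[:3,3]
    return o+d*(z-o[2])/d[2]
def proj(n,P):
    m=M[n];E=np.linalg.inv(m["extrinsics"]);p=E[:3,:3]@np.array(P)+E[:3,3];q=m["mtx"]@p;return q[:2]/q[2]
def pts(n,d):
    m=M[n];v,u=np.mgrid[:480,:640];K=m["mtx"];E=m["extrinsics"]
    c=np.stack([(u-K[0,2])/K[0,0]*d,(v-K[1,2])/K[1,1]*d,d],-1);return c@E[:3,:3].T+E[:3,3]
def hsv(p): return cv2.cvtColor(p,cv2.COLOR_RGB2HSV)
def blobs(mask,mn=60):
    cs,_=cv2.findContours(mask.astype(np.uint8),cv2.RETR_EXTERNAL,cv2.CHAIN_APPROX_NONE)
    return [c for c in cs if cv2.contourArea(c)>mn]
def worldrect(n,c,z):
    w=np.array([ray(n,q[0],z)[:2] for q in c]).astype(np.float32)
    return cv2.minAreaRect(w*1000)
E
python3 - <<'E'
from meas import *
z=np.load("pics/a_top.npz");p,d=z["p"],z["d"];P=pts("top",d);H=hsv(p)
for (u,v) in [(218,240),(256,240),(323,203),(330,272),(180,250),(440,245),(450,190),(380,182),(374,293),(543,190),(535,305),(182,157),(248,159),(395,240),(497,245),(440,300)]:
    print((u,v),H[v,u],np.round(P[v,u],3))
big=cv2.resize(p[180:310,150:350,::-1],None,fx=4,fy=4,interpolation=cv2.INTER_CUBIC);cv2.imwrite("pics/crop1.png",big)
g=(H[...,0]>45)&(H[...,0]<80)&(H[...,1]>120)
for c in blobs(g): print("green",worldrect("top",c,.058))
w=(H[...,0]>8)&(H[...,0]<25)&(P[...,2]>.045)&(P[...,2]<.07)
k=(H[...,2]<75)&(P[...,2]>.012)&(P[...,2]<.035)
for c in blobs(k): print("dark",worldrect("top",c,.026),cv2.boundingRect(c))
b=(P[...,2]>.022)&(P[...,2]<.036)&(P[...,1]>.05)
for c in blobs(b,500): print("board",worldrect("top",c,.03),cv2.boundingRect(c))
hh=(P[...,2]>.048)&(P[...,2]<.068)&(P[...,1]>.05)
for c in blobs(hh): print("handle",worldrect("top",c,.058),cv2.boundingRect(c))
E
```

```text
(218, 240) [ 16 108 173] [0.52  0.227 0.055]
(256, 240) [ 16 111 173] [0.52  0.153 0.057]
(323, 203) [10 13 57] [0.597 0.023 0.02 ]
(330, 272) [ 0 13 58] [0.458 0.009 0.023]
(180, 250) [109  31 115] [0.501 0.307 0.031]
(440, 245) [  2 232 134] [ 0.513 -0.216  0.005]
(450, 190) [ 65   9 180] [ 0.618 -0.225  0.059]
(380, 182) [  2 232 181] [ 0.619 -0.078  0.145]
(374, 293) [  3 249 178] [ 0.421 -0.068  0.135]
(543, 190) [ 26 255 154] [ 0.601 -0.357  0.173]
(535, 305) [ 25 255 112] [ 0.402 -0.341  0.167]
(182, 157) [ 21 178 162] [0.666 0.279 0.132]
(248, 159) [ 21 178 159] [0.662 0.159 0.131]
(395, 240) [  2 243 189] [ 0.523 -0.124  0.007]
(497, 245) [  3 242 142] [ 0.511 -0.315  0.058]
(440, 300) [  4 219 165] [ 0.404 -0.203  0.057]
green ((391.3291931152344, -575.4373779296875), (40.38249969482422, 55.13043975830078), 32.9588508605957)
green ((456.5353698730469, 226.4991455078125), (48.18169021606445, 25.100624084472656), 0.7857381105422974)
green ((588.2750244140625, 150.5618438720703), (24.198503494262695, 47.12171173095703), 86.72457122802734)
dark ((61.406219482421875, 4.441047668
[... 264 characters left out ...]
6862182617, 24.130891799926758), 0.15421438217163086) (317, 192, 13, 23)
board ((302.95831298828125, 216.88705444335938), (25.099193572998047, 180.3563995361328), 73.492919921875) (205, 306, 38, 91)
board ((525.7411499023438, 228.67120361328125), (239.6343536376953, 189.19447326660156), 86.14281463623047) (156, 187, 128, 103)
handle ((466.0050048828125, 629.168212890625), (59.55060958862305, 57.99003982543945), 67.74333190917969) (0, 248, 29, 39)
handle ((519.9489135742188, 227.46910095214844), (178.7716827392578, 25.301313400268555), 0.7856711745262146) (211, 194, 14, 93)
handle ((523.015625, 154.14181518554688), (25.630374908447266, 180.3750457763672), 86.81159210205078) (246, 192, 19, 94)
```

```bash
python3 -c "
import cv2;a=cv2.imread('pics/a_top.png');cv2.imwrite('pics/crop2.png',cv2.resize(a[160:325,350:560],None,fx=3.5,fy=3.5,interpolation=cv2.INTER_CUBIC))"
```

```text
(no output)
```

View pics/crop1.png

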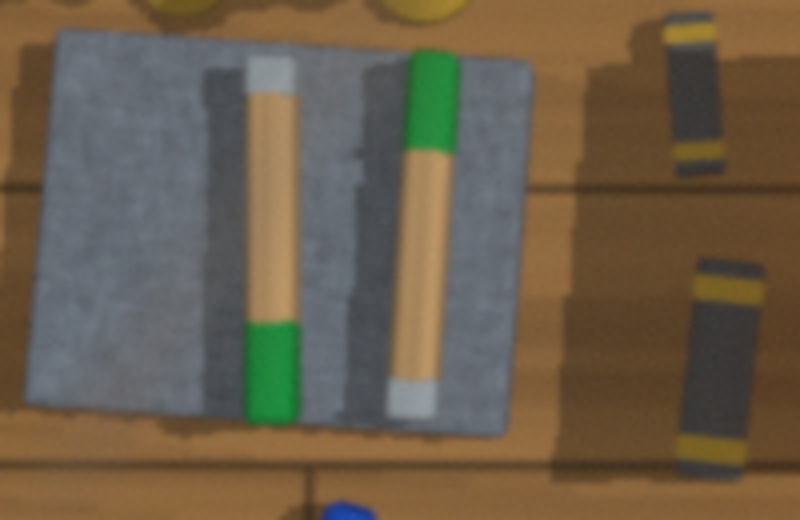

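View pics/crop2.png

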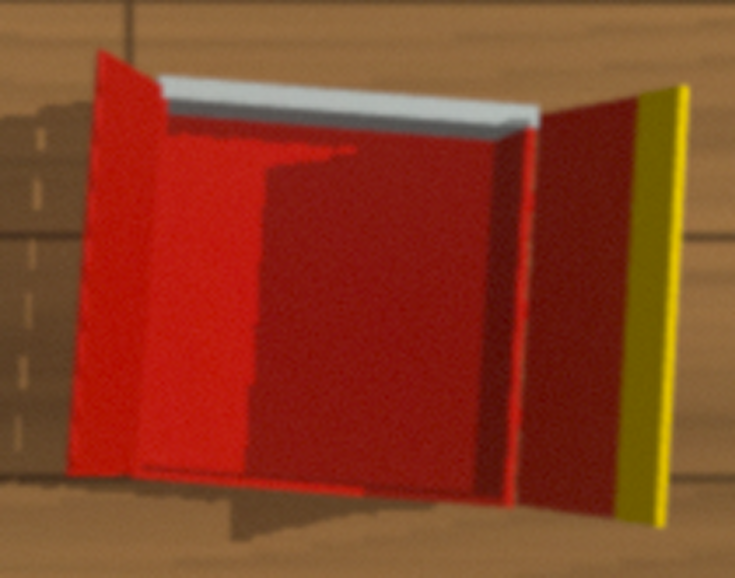

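```bash
cat > plan.py <<'E'
import sys,numpy as np
from workcell import robot
from scipy.spatial.transform import Rotation as R
def st():
    s=robot.read_state();Q=R.from_rotvec(s["eef_rot"]).as_matrix();return s,Q
def show(s,Q):
    print("t%.2f"%s["time_s"],"tcp",np.round(s["tcp_pos"],4),"jawyaw %.1f"%np.degrees(np.arctan2(Q[1,2],Q[0,2])),"tooly",np.round(Q[:,1],3),"q1 %.3f q6 %.3f"%(s["joint_positions"][0],s["joint_positions"][5]),"F",np.round(s["contact_force"],1),"w %.4f"%s["grip_width"])
def to(x,y,z,yaw=None):
    """turn about tool y first (deg->rad), then shift in turned tool axes"""
    s,Q=st();show(s,Q);v=np.array([x,y,z])-s["tcp_pos"]
    if yaw is not None:
        a=np.radians(yaw);zt=np.array([np.cos(a),np.sin(a),0]);yt=np.array([0,0,-1.]);T=np.stack([np.cross(yt,zt),yt,zt],1)
        rv=R.from_matrix(Q.T@T).as_rotvec()
        print("turn first",np.round(rv,3),"rows>=%.1f"%(np.linalg.norm(rv)/.186));Q=T
    sh=Q.T@v;print("then shift",np.round(sh,4),"rows>=%.1f"%(np.linalg.norm(sh)/.0625))
if __name__=="__main__":
    a=[float(i) for i in sys.argv[1:]]
    if len(a)>=3: to(*a)
    else: show(*st())
E
python3 plan.py 0.52 0.154 0.2 86.8
python3 - <<'E'
from meas import *
c=[ray("top",q,.06)[:2] for q in [(395,184),(504,190),(388,297),(497,305)]]
c=np.array(c);print(np.round(c,3),c.mean(0))
for i,j in((0,1),(2,3),(2,0),(3,1)):
    e=c[j]-c[i];print(np.degrees(np.arctan2(e[1],e[0])),np.linalg.norm(e))
z=np.load("pics/a_top.npz");p,d=z["p"],z["d"];P=pts("top",d);H=hsv(p)
red=(H[...,0]<8)&(H[...,1]>190)|((H[...,0]>170)&(H[...,1]>190))
fl=red&(P[...,2]>.001)&(P[...,2]<.012)&(P[...,1]<-.05)
q=P[fl];r=cv2.minAreaRect((q[:,:2]*1000).astype(np.float32));print("floor",r,fl.sum())
s=np.load("pics/a_side.npz");Ps=pts("side",s["d"]);Hs=hsv(s["p"])
for n,PP,HH in(("top",P,H),("side",Ps,Hs)):
  red=((HH[...,0]<8)|(HH[...,0]>170))&(HH[...,1]>170)
  m=red&(PP[...,2]>.08)&(PP[...,1]<-.03)&(PP[...,1]>-.4)
  for nm,mm in(("plain",m&(PP[...,1]>-.15)),("yel",(m|((HH[...,0]>22)&(HH[...,0]<32)&(HH[...,1]>200)&(PP[...,2]>.08)))&(PP[...,1]<-.27))):
    if mm.sum()<30: continue
    X=PP[mm];o=X.mean(0);U,S,V=np.linalg.svd(X-o,full_matrices=False);print(n,nm,mm.sum(),"normal",np.round(V[2],3),"mean",np.round(o,3),"min",np.round(X.min(0),3),"max",np.round(X.max(0),3), "zmax pt",np.round(X[X[:,2].argmax()],3))
E
```

```text
t0.10 tcp [0.2326 0.5794 0.2473] jawyaw 68.1 tooly [-0.001 -0.002 -1.   ] q1 1.086 q6 1.467 F [-0.2 -0.1  0.6] w 0.0855
turn first [ 0.002 -0.326 -0.001] rows>=1.8
then shift [ 0.3107  0.0473 -0.4087] rows>=8.2
[[ 0.629 -0.117]
 [ 0.618 -0.33 ]
 [ 0.41  -0.102]
 [ 0.395 -0.312]] [ 0.51323853 -0.2153533 ]
-93.02750149351836 0.21295095316267582
-94.08448332570161 0.2102612240243075
-3.8915600347871955 0.21975612463026944
-4.574620195333161 0.22369132019371604
floor ((508.6669921875, -208.4589385986328), (265.1295471191406, 215.12222290039062), 86.60372924804688) 9395
top plain 1984 normal [-0.07  -0.891  0.448] mean [ 0.522 -0.083  0.122] min [ 0.415 -0.11   0.08 ] max [ 0.632 -0.057  0.156] zmax pt [ 0.478 -0.062  0.156]
top yel 4334 normal [-0.075 -0.953 -0.294] mean [ 0.503 -0.337  0.132] min [ 0.395 -0.363  0.08 ] max [ 0.611 -0.312  0.179] zmax pt [ 0.468 -0.35   0.179]
side plain 4731 normal [-0.07  -0.896  0.44 ] mean [ 0.523 -0.085  0.117] min [ 0.415 -0.113  0.08 ] max [ 0.632 -0.057  0.156] zmax pt [ 0.498 -0.069  0.156]
side yel 1806 normal [0.074 0.952 0.297] mean [ 0.504 -0.334  0.112] min [ 0.397 -0.352  0.08 ] max [ 0.612 -0.316  0.143] zmax pt [ 0.583 -0.351  0.143]
```

Depth and rays put the crate centre at about (0.513, -0.2155) with yaw -4.3°, the plain flap at about 2.03 rad and the yellow flap at about 1.87 rad. The crop confirms the larger bar at (330,272), with its centre at (0.458, 0.009). Handle B goes first.

```bash
python3 -m handwheel '[[0,0,0,0,-0.163,0,0.3],[0,0,0,0,-0.163,0,0.3],[0.0345,0.005,-0.0454,0,0,0,0.3],[0.0345,0.005,-0.0454,0,0,0,0.3],[0.0345,0.005,-0.0454,0,0,0,0.3],[0.0345,0.005,-0.0454,0,0,0,0.3],[0.0345,0.005,-0.0454,0,0,0,0.3],[0.0345,0.005,-0.0454,0,0,0,0.3],[0.0345,0.005,-0.0454,0,0,0,0.3],[0.0345,0.005,-0.0454,0,0,0,0.3],[0.0345,0.005,-0.0454,0,0,0,0.3]]'; python3 plan.py 0.523 0.154 0.12 86.8
```

```text
time_s: 1.48
tcp_pos: [0.5206, 0.153, 0.2028]
eef_rot: [-1.57, 0.044, -0.044]
contact_force: [1.2, 0.1, -1.0]
grip_width: 0.0557
t1.48 tcp [0.5206 0.153  0.2028] jawyaw 86.8 tooly [-0.  0. -1.] q1 0.167 q6 0.222 F [ 1.2  0.1 -1. ] w 0.0557
turn first [-0. -0. -0.] rows>=0.0
then shift [0.0023 0.0828 0.0011] rows>=1.3
```

```bash
python3 -m handwheel '[[0.002,0.04,0.001,0,0,0,0.3],[0,0.04,0,0,0,0,0.3],[0,0,0,0,0,0,0.3]]'; python3 - <<'E'
from look import *
p=snap("b",("side",))["side"][0]
cv2.imwrite("pics/b_crop.png",cv2.resize(p[100:260,250:470,::-1],None,fx=3.5,fy=3.5))
E
```

```text
time_s: 1.85
tcp_pos: [0.5185, 0.1546, 0.1197]
eef_rot: [-1.572, 0.051, -0.037]
contact_force: [-0.6, -0.1, -0.0]
grip_width: 0.0555
```

View pics/b_crop.png

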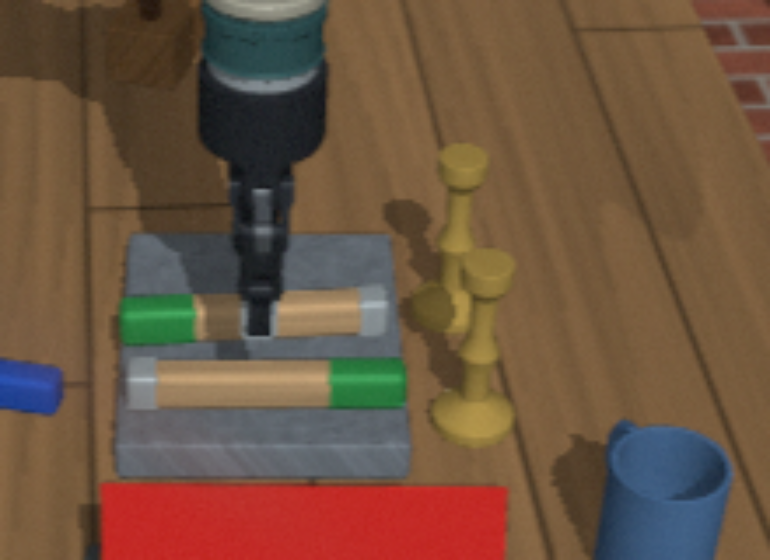

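The handles are still in place: B at crop (265,383), with the gripper above it. Descend and grip.

```bash
python3 plan.py 0.523 0.154 0.052 86.8; python3 -m handwheel '[[0,0.03,0,0,0,0,0.3],[0,0.03,0,0,0,0,0.3],[0,0.008,0,0,0,0,0.3],[0,0,0,0,0,0,0.3]]'; python3 plan.py 0.523 0.154 0.052 86.8
```

```text
t1.90 tcp [0.5204 0.1553 0.1219] jawyaw 86.8 tooly [-0.004 -0.001 -1.   ] q1 0.171 q6 0.227 F [-0.4 -0.1  0.5] w 0.0552
turn first [ 0.001 -0.    -0.004] rows>=0.0
then shift [ 0.0026  0.0699 -0.0011] rows>=1.1
time_s: 2.4
tcp_pos: [0.5229, 0.156, 0.0565]
eef_rot: [-1.57, 0.042, -0.045]
contact_force: [-0.3, 0.2, 0.1]
grip_width: 0.056
t2.40 tcp [0.5229 0.156  0.0565] jawyaw 86.8 tooly [ 0.001  0.    -1.   ] q1 0.171 q6 0.227 F [-0.3  0.2  0.1] w 0.0560
turn first [-0.     0.     0.001] rows>=0.0
then shift [ 0.0002  0.0045 -0.0019] rows>=0.1
```

```bash
python3 -m handwheel '[[0,0.003,-0.002,0,0,0,0.3],[0,0,0,0,0,0,-1],[0,0,0,0,0,0,-1],[0,0,0,0,0,0,-1],[0,0,0,0,0,0,-1],[0,-0.02,0,0,0,0,-1],[0,-0.04,0,0,0,0,-1],[0,0,0,0,0,0,-1]]'; python3 plan.py 0.513 -0.18 0.26 85.7
```

```text
time_s: 3.4
tcp_pos: [0.5245, 0.154, 0.115]
eef_rot: [-1.569, 0.039, -0.048]
contact_force: [0.6, 0.4, -1.5]
grip_width: 0.0229
t3.40 tcp [0.5245 0.154  0.115 ] jawyaw 86.8 tooly [ 0.006  0.001 -1.   ] q1 0.167 q6 0.223 F [ 0.6  0.4 -1.5] w 0.0229
turn first [-0.001  0.019  0.006] rows>=0.1
then shift [ 0.0135 -0.145  -0.334 ] rows>=5.8
```

```bash
python3 -m handwheel '[[0,-0.05,0,0,0.019,0,-1],[0,-0.05,0,0,0,0,-1],[0,-0.045,0,0,0,0,-1],[0.003,0,-0.055,0,0,0,-1],[0.003,0,-0.055,0,0,0,-1],[0.003,0,-0.055,0,0,0,-1],[0.002,0,-0.055,0,0,0,-1],[0.002,0,-0.055,0,0,0,-1],[0.002,0,-0.055,0,0,0,-1],[0,0,0,0,0,0,-1],[0,0,0,0,0,0,-1]]'; python3 plan.py 0.516 -0.1755 0.14 85.7;python3 look.py c
```

```text
time_s: 4.78
tcp_pos: [0.5114, -0.1761, 0.2558]
eef_rot: [-1.568, 0.061, -0.057]
contact_force: [-0.7, 0.1, -1.9]
grip_width: 0.0227
t4.78 tcp [ 0.5114 -0.1761  0.2558] jawyaw 85.7 tooly [-0.003  0.002 -1.   ] q1 -0.451 q6 -0.376 F [-0.7  0.1 -1.9] w 0.0227
turn first [-0.002 -0.    -0.003] rows>=0.0
then shift [0.0045 0.1158 0.001 ] rows>=1.9
```

View pics/c_side.png

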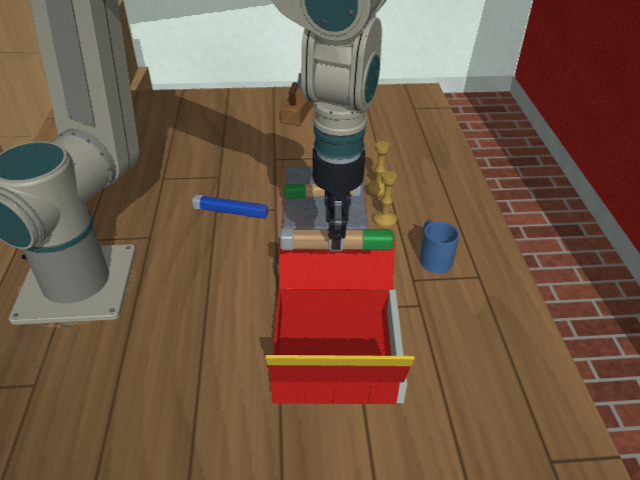

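View pics/c_top.png

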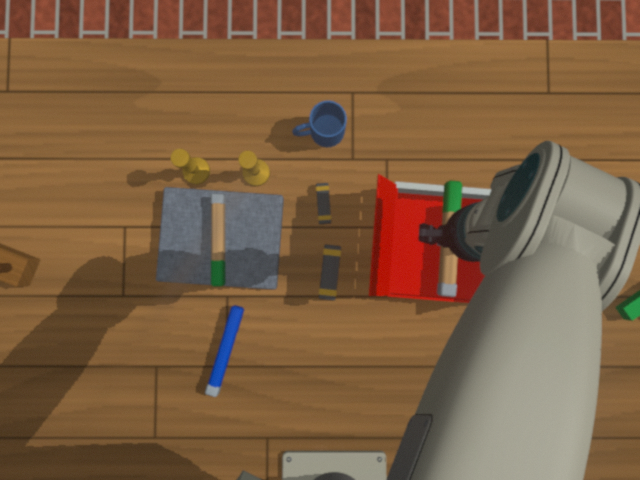

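The handle is held level with its green end far, spanning (454,181) to (448,295) in the top view. A is unmoved at (218,240). Descend.

```bash
python3 - <<'E'
from meas import *
print(ray("top",(454,181),.263),ray("top",(448,295),.263))
E
python3 -m handwheel '[[0.0045,0.05,0.001,0,0,0,-1],[0,0.05,0,0,0,0,-1],[0,0.05,0,0,0,0,-1],[0,0.03,0,0,0,0,-1],[0,0,0,0,0,0,-1],[0,0,0,0,0,0,-1]]'; python3 plan.py 0.516 -0.1755 0.028 85.7
```

```text
[ 0.60023172 -0.17994488  0.263     ] [ 0.42395238 -0.16834537  0.263     ]
time_s: 5.62
tcp_pos: [0.518, -0.1755, 0.0786]
eef_rot: [-1.571, 0.056, -0.059]
contact_force: [0.3, -0.1, -1.1]
grip_width: 0.0227
t5.62 tcp [ 0.518  -0.1755  0.0786] jawyaw 85.8 tooly [ 0.002 -0.001 -1.   ] q1 -0.445 q6 -0.372 F [ 0.3 -0.1 -1.1] w 0.0227
turn first [0.001 0.002 0.002] rows>=0.0
then shift [-0.002   0.0506 -0.0001] rows>=0.8
```

```bash
python3 -m handwheel '[[-0.002,0.025,0,0,0,0,-1],[0,0.014,0,0,0,0,-1],[0,0.007,0,0,0,0,-1],[0,0,0,0,0,0,-1],[0,0,0,0,0,0,-1]]'; python3 plan.py 0.516 -0.1755 0.028 85.7
```

```text
time_s: 6.25
tcp_pos: [0.5155, -0.1761, 0.032]
eef_rot: [-1.57, 0.058, -0.06]
contact_force: [0.0, 0.4, -1.1]
grip_width: 0.0228
t6.25 tcp [ 0.5155 -0.1761  0.032 ] jawyaw 85.7 tooly [ 0.001 -0.001 -1.   ] q1 -0.448 q6 -0.373 F [ 0.   0.4 -1.1] w 0.0228
turn first [0.    0.    0.001] rows>=0.0
then shift [0.0004 0.004  0.0006] rows>=0.1
```

```bash
python3 -m handwheel '[[0,0.002,0,0,0,0,-1],[0,0.0015,0,0,0,0,-1],[0,0,0,0,0,0,-1],[0,0,0,0,0,0,0.2],[0,0,0,0,0,0,0.2],[0,0,0,0,0,0,0.2],[0,-0.03,0,0,0,0,0.2],[0,-0.05,0,0,0,0,0.2],[0,-0.06,0,0,0,0,0.2],[0,-0.06,0,0,0,0,0.2],[0,-0.03,0,0,0,0,0.2]]'; python3 plan.py 0.52 0.2275 0.26 90.8
```

```text
time_s: 7.62
tcp_pos: [0.5164, -0.1765, 0.2621]
eef_rot: [-1.572, 0.054, -0.063]
contact_force: [-0.2, 0.3, -0.8]
grip_width: 0.0512
t7.62 tcp [ 0.5164 -0.1765  0.2621] jawyaw 85.7 tooly [ 0.006 -0.003 -1.   ] q1 -0.448 q6 -0.373 F [-0.2  0.3 -0.8] w 0.0512
turn first [ 0.002 -0.089  0.006] rows>=0.5
then shift [0.0092 0.0021 0.4039] rows>=6.5
```

```bash
python3 -m handwheel '[[0,0,0,0,-0.089,0,0.3],[0.001,0,0.05,0,0,0,0.3],[0.001,0,0.05,0,0,0,0.3],[0.001,0,0.05,0,0,0,0.3],[0.001,0,0.05,0,0,0,0.3],[0.001,0,0.05,0,0,0,0.3],[0.001,0,0.05,0,0,0,0.3],[0.001,0,0.05,0,0,0,0.3],[0.001,0,0.054,0,0,0,0.3],[0,0.05,0,0,0,0,0.3],[0,0,0,0,0,0,0.3]]'; python3 plan.py 0.52 0.2275 0.1 90.8; python3 look.py d
```

```text
time_s: 9.0
tcp_pos: [0.5133, 0.2278, 0.2037]
eef_rot: [-1.574, -0.005, 0.02]
contact_force: [-0.5, 0.2, -0.7]
grip_width: 0.0557
t9.00 tcp [0.5133 0.2278 0.2037] jawyaw 90.9 tooly [-0.009 -0.003 -1.   ] q1 0.303 q6 0.287 F [-0.5  0.2 -0.7] w 0.0557
turn first [ 0.003  0.002 -0.009] rows>=0.1
then shift [ 0.0067  0.1037 -0.0004] rows>=1.7
```

View pics/d_side.png

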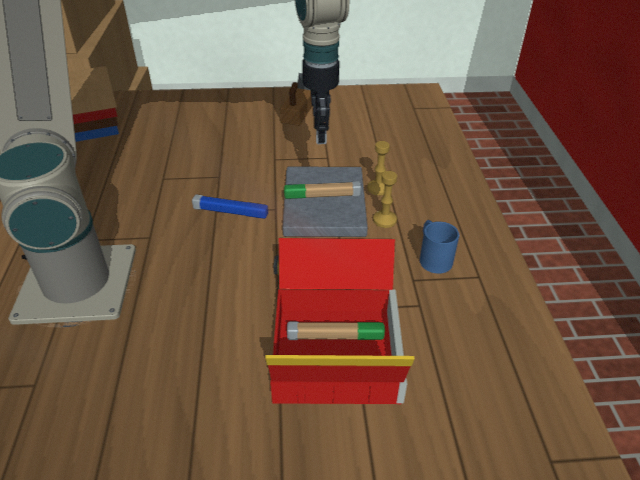

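View pics/d_top.png

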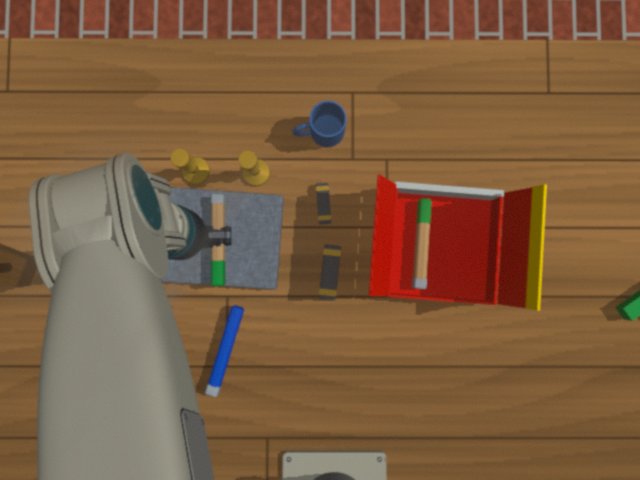

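B lies flat in the crate at top (423,243) with its green end to the white wall, and A is unmoved at (218,240). Grip A.

```bash
python3 -m handwheel '[[0.0055,0.05,0,0,0,-0.009,0.3],[0.001,0.05,0,0,0,0,0.3],[0,0.03,0,0,0,0,0.3],[0,0.01,0,0,0,0,0.3],[0,0,0,0,0,0,0.3],[0,0,0,0,0,0,0.3]]'; python3 plan.py 0.52 0.2275 0.053 90.8
```

```text
time_s: 9.85
tcp_pos: [0.5265, 0.2288, 0.0701]
eef_rot: [-1.569, -0.021, 0.001]
contact_force: [0.1, 0.4, 0.0]
grip_width: 0.0555
t9.85 tcp [0.5265 0.2288 0.0701] jawyaw 90.8 tooly [ 0.013  0.001 -1.   ] q1 0.298 q6 0.285 F [0.1 0.4 0. ] w 0.0555
turn first [-0.001 -0.     0.013] rows>=0.1
then shift [-0.0065  0.0171 -0.0012] rows>=0.3
```

```bash
python3 -m handwheel '[[-0.004,0.01,-0.001,0,0,0.01,0.3],[0,0.005,0,0,0,0,0.3],[0,0,0,0,0,0,0.3],[0,0,0,0,0,0,0.3]]'; python3 plan.py 0.52 0.2275 0.053 90.8
```

```text
time_s: 10.35
tcp_pos: [0.5205, 0.2273, 0.0527]
eef_rot: [-1.571, -0.01, 0.012]
contact_force: [0.6, 0.0, 0.8]
grip_width: 0.0554
t10.35 tcp [0.5205 0.2273 0.0527] jawyaw 90.8 tooly [-0.001 -0.    -1.   ] q1 0.298 q6 0.284 F [0.6 0.  0.8] w 0.0554
turn first [ 0.     0.    -0.001] rows>=0.0
then shift [-0.0005 -0.0003  0.0002] rows>=0.0
```

Grip, lift to about 0.26, then move right to y≈0.05 before turning, clear of the candlesticks.

```bash
python3 -m handwheel '[[0,0,0,0,0,0,-1],[0,0,0,0,0,0,-1],[0,0,0,0,0,0,-1],[0,0,0,0,0,0,-1],[0,-0.02,0,0,0,0,-1],[0,-0.04,0,0,0,0,-1],[0,-0.05,0,0,0,0,-1],[0,-0.05,0,0,0,0,-1],[0,-0.05,0,0,0,0,-1],[0,0,-0.05,0,0,0,-1],[0,0,-0.05,0,0,0,-1],[0,0,-0.05,0,0,0,-1]]';  python3 plan.py
```

```text
time_s: 11.85
tcp_pos: [0.5223, 0.076, 0.2623]
eef_rot: [-1.571, -0.01, 0.013]
contact_force: [0.2, 0.3, -1.1]
grip_width: 0.0228
t11.85 tcp [0.5223 0.076  0.2623] jawyaw 90.9 tooly [-0.002 -0.    -1.   ] q1 0.022 q6 0.007 F [ 0.2  0.3 -1.1] w 0.0228
```

```bash
python3 -m handwheel '[[0,0,-0.055,0,0,0,-1],[0,0,-0.055,0,0,0,-1],[0,0,-0.055,0,0,0,-1],[0,0,-0.055,0,0,0,-1],[0,0,-0.055,0,0,0,-1],[0,0,-0.055,0,0,0,-1],[0,0,0,0,0.17,0,-1],[0,0,0,0,0.17,0,-1],[0,0,0,0,0.17,0,-1],[0,0,0,0,0.17,0,-1],[0,0,0,0,0.17,0,-1],[0,0,0,0,0.17,0,-1]]';  python3 plan.py
```

```text
time_s: 13.35
tcp_pos: [0.527, -0.2523, 0.2618]
eef_rot: [-1.424, 0.791, -0.786]
contact_force: [0.1, -0.1, -1.6]
grip_width: 0.0228
t13.35 tcp [ 0.527  -0.2523  0.2618] jawyaw 32.0 tooly [-0.003  0.001 -1.   ] q1 -0.557 q6 0.455 F [ 0.1 -0.1 -1.6] w 0.0228
```

```bash
python3 -m handwheel '[[0,0,0,0,0.17,0,-1],[0,0,0,0,0.17,0,-1],[0,0,0,0,0.17,0,-1],[0,0,0,0,0.17,0,-1],[0,0,0,0,0.17,0,-1],[0,0,0,0,0.17,0,-1],[0,0,0,0,0.17,0,-1],[0,0,0,0,0.17,0,-1],[0,0,0,0,0.17,0,-1],[0,0,0,0,0.17,0,-1],[0,0,0,0,0.17,0,-1],[0,0,0,0,0.17,0,-1]]';  python3 plan.py 0.51 -0.2555 0.25 -94.3
```

```text
time_s: 14.85
tcp_pos: [0.527, -0.2523, 0.2618]
eef_rot: [-0.101, 2.178, -2.175]
contact_force: [-0.2, -0.5, -1.8]
grip_width: 0.0227
t14.85 tcp [ 0.527  -0.2523  0.2618] jawyaw -84.8 tooly [-0.003  0.001 -1.   ] q1 -0.557 q6 2.495 F [-0.2 -0.5 -1.8] w 0.0227
turn first [0.001 0.165 0.003] rows>=0.9
then shift [0.0167 0.0118 0.0045] rows>=0.3
```

```bash
python3 -m handwheel '[[0,0,0,0,0.165,0,-1],[0.0165,0.01,0.0045,0,0,0,-1],[0,0,0,0,0,0,-1],[0,0,0,0,0,0,-1]]';  python3 plan.py 0.51 -0.2555 0.0285 -94.3; python3 look.py e
```

```text
time_s: 15.35
tcp_pos: [0.511, -0.2559, 0.2526]
eef_rot: [-0.075, -2.186, 2.185]
contact_force: [0.3, 0.8, -1.0]
grip_width: 0.0226
t15.35 tcp [ 0.511  -0.2559  0.2526] jawyaw -94.0 tooly [-0.001  0.    -1.   ] q1 -0.577 q6 2.634 F [ 0.3  0.8 -1. ] w 0.0226
turn first [0.    0.006 0.001] rows>=0.0
then shift [ 0.001   0.2241 -0.0003] rows>=3.6
```

View pics/e_side.png

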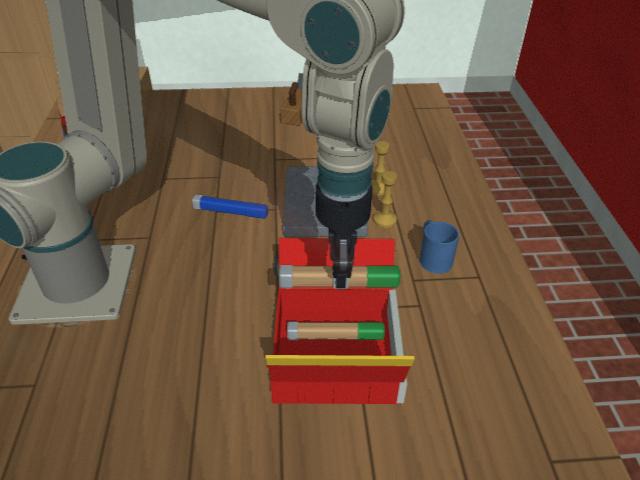

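View pics/e_top.png

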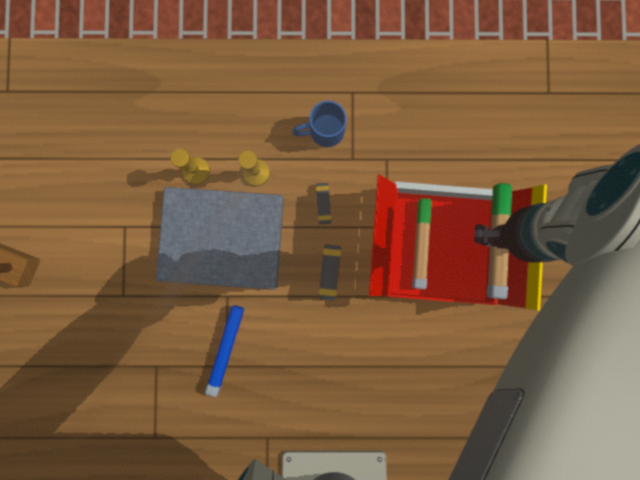

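A is held and turned: green tip at top (502,185), steel end at (497,297). Descend.

```bash
python3 -m handwheel '[[0.001,0.05,0,0,0.006,0,-1],[0,0.05,0,0,0,0,-1],[0,0.05,0,0,0,0,-1],[0,0.035,0,0,0,0,-1],[0,0.015,0,0,0,0,-1],[0,0.012,0,0,0,0,-1],[0,0,0,0,0,0,-1],[0,0,0,0,0,0,-1]]';  python3 plan.py 0.51 -0.2555 0.0285 -94.3
```

```text
time_s: 16.45
tcp_pos: [0.5108, -0.2566, 0.0422]
eef_rot: [-0.084, -2.182, 2.185]
contact_force: [-0.3, -0.2, -0.9]
grip_width: 0.0229
t16.45 tcp [ 0.5108 -0.2566  0.0422] jawyaw -94.3 tooly [ 0.001 -0.002 -1.   ] q1 -0.578 q6 2.638 F [-0.3 -0.2 -0.9] w 0.0229
turn first [-0.001 -0.    -0.001] rows>=0.0
then shift [ 0.0009  0.0137 -0.0011] rows>=0.2
```

```bash
python3 -m handwheel '[[0,0.008,0,0,0,0,-1],[0,0.004,0,0,0,0,-1],[0,0.001,0,0,0,0,-1],[0,0,0,0,0,0,-1],[0,0,0,0,0,0,0.2],[0,0,0,0,0,0,0.2],[0,0,0,0,0,0,0.2],[0,-0.03,0,0,0,0,0.2],[0,-0.05,0,0,0,0,0.2],[0,-0.06,0,0,0,0,0.2],[0,-0.06,0,0,0,0,0.2],[0,-0.03,0,0,0,0,0.2]]'; python3 plan.py 0.51 0.05 0.25 -94.3
```

```text
time_s: 17.95
tcp_pos: [0.5113, -0.2568, 0.2622]
eef_rot: [-0.087, -2.182, 2.189]
contact_force: [0.0, -1.0, -0.6]
grip_width: 0.051
t17.95 tcp [ 0.5113 -0.2568  0.2622] jawyaw -94.3 tooly [ 0.004 -0.003 -1.   ] q1 -0.578 q6 2.639 F [ 0.  -1.  -0.6] w 0.0510
turn first [-0.003 -0.    -0.005] rows>=0.0
then shift [ 0.0243  0.0122 -0.3059] rows>=4.9
```

Released. Next, turn the jaws along the crate's x, close them, and go outside the plain flap.

```bash
python3 -m handwheel '[[0,0,0,0,-0.1745,0,-1],[0,0,0,0,-0.1745,0,-1],[0,0,0,0,-0.1745,0,-1],[0,0,0,0,-0.1745,0,-1],[0,0,0,0,-0.1745,0,-1],[0,0,0,0,-0.1745,0,-1],[0,0,0,0,-0.1745,0,-1],[0,0,0,0,-0.1745,0,-1],[0,0,0,0,-0.1745,0,-1],[-0.05,0,0,0,0,0,-1],[-0.05,0,0,0,0,0,-1],[-0.05,0,0,0,0,0,-1]]'
cat >> plan.py <<'E'
E
cat > cr.py <<'E'
import sys,numpy as np
from plan import *
C=np.array([.513,-.2155]);A=np.radians(-4.3);Rc=np.array([[np.cos(A),-np.sin(A)],[np.sin(A),np.cos(A)]])
def cpos():
    s,Q=st();show(s,Q);q=Rc.T@(s["tcp_pos"][:2]-C);print("crate mm",np.round(1000*np.r_[q,s["tcp_pos"][2]],1))
if __name__=="__main__":
    if len(sys.argv)<2: cpos()
    else:
        x,y,z=[float(i)/1000 for i in sys.argv[1:4]];cpos();w=C+Rc@[x,y];to(w[0],w[1],z,*[float(i) for i in sys.argv[4:]])
E
python3 cr.py 0 195 260 -4.3
```

```text
time_s: 19.45
tcp_pos: [0.5211, -0.105, 0.2577]
eef_rot: [-1.173, 1.266, -1.265]
contact_force: [0.9, -0.2, -0.4]
grip_width: -0.0003
t19.45 tcp [ 0.5211 -0.105   0.2577] jawyaw -4.4 tooly [-0.001  0.    -1.   ] q1 -0.320 q6 1.327 F [ 0.9 -0.2 -0.4] w -0.0003
crate mm [ -0.3 110.8 257.7]
t19.45 tcp [ 0.5211 -0.105   0.2577] jawyaw -4.4 tooly [-0.001  0.    -1.   ] q1 -0.320 q6 1.327 F [ 0.9 -0.2 -0.4] w -0.0003
turn first [ 0.001 -0.001 -0.   ] rows>=0.0
then shift [-0.0842 -0.0023  0.0003] rows>=1.3
```

```bash
python3 -m handwheel '[[-0.045,0,0,0,0,0,-1],[-0.04,0,0,0,0,0,-1],[0,0,0,0,0,0,-1]]'; python3 look.py f; python3 cr.py 0 195 147 -4.3
```

```text
time_s: 19.82
tcp_pos: [0.5273, -0.0193, 0.2577]
eef_rot: [-1.175, 1.263, -1.261]
contact_force: [0.1, 1.0, 0.7]
grip_width: 0.0003
t19.93 tcp [ 0.5275 -0.0215  0.2577] jawyaw -4.3 tooly [-0.001 -0.001 -1.   ] q1 -0.163 q6 1.483 F [ 0.3 -1.  -0. ] w -0.0001
crate mm [-1.000e-01  1.945e+02  2.577e+02]
t19.93 tcp [ 0.5275 -0.0215  0.2577] jawyaw -4.3 tooly [-0.001 -0.001 -1.   ] q1 -0.163 q6 1.483 F [ 0.3 -1.  -0. ] w -0.0001
turn first [0.001 0.    0.001] rows>=0.0
then shift [-5.000e-04  1.107e-01  1.000e-04] rows>=1.8
```

View pics/f_top.png

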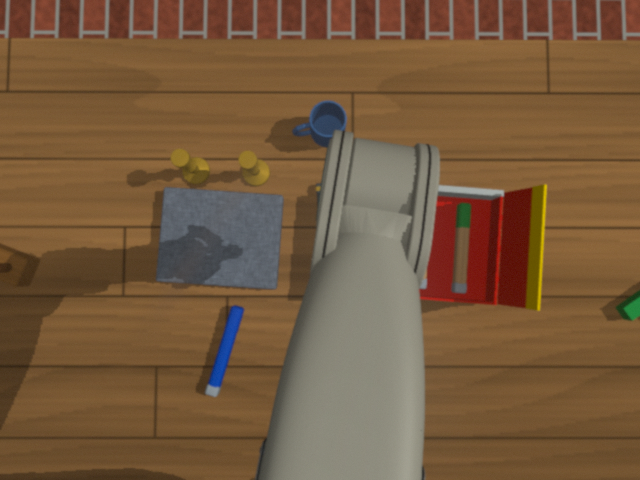

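View pics/f_side.png

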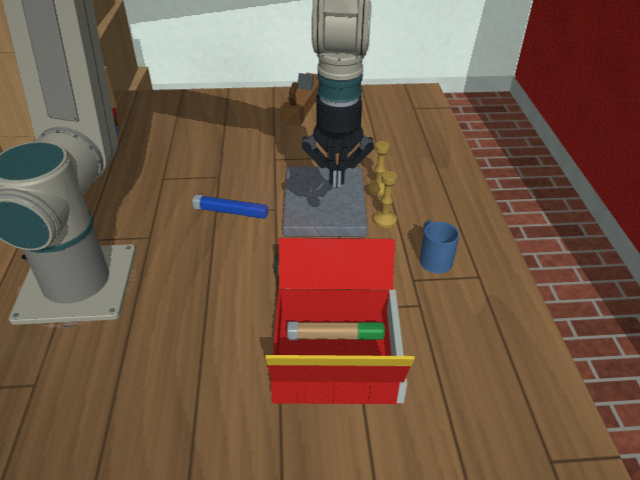

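Both handles are in the crate with green ends to the white wall; A shows at top (462,247) and B at side (335,330). Now close the plain flap.

```bash
python3 -m handwheel '[[0,0.04,0,0,0,0,-1],[0,0.04,0,0,0,0,-1],[0,0.03,0,0,0,0,-1],[0,0,0,0,0,0,-1],[0.02,0,0,0,0,0,-1],[0.015,-0.003,0,0,0,0,-1],[0.01,-0.005,0,0,0,0,-1],[0.015,-0.006,0,0,0,0,-1],[0.017,-0.006,0,0,0,0,-1],[0,0,0,0,0,0,-1]]'; python3 cr.py 0 118 167; python3 look.py g
```

```text
time_s: 21.18
tcp_pos: [0.5222, -0.1, 0.1688]
eef_rot: [-1.172, 1.265, -1.267]
contact_force: [-0.4, 0.5, 0.1]
grip_width: -0.0005
t21.18 tcp [ 0.5222 -0.1     0.1688] jawyaw -4.4 tooly [ 0.001 -0.001 -1.   ] q1 -0.310 q6 1.338 F [-0.4  0.5  0.1] w -0.0005
crate mm [  0.6 115.8 168.8]
t21.18 tcp [ 0.5222 -0.1     0.1688] jawyaw -4.4 tooly [ 0.001 -0.001 -1.   ] q1 -0.310 q6 1.338 F [-0.4  0.5  0.1] w -0.0005
then shift [-0.0022  0.0018 -0.0006] rows>=0.0
```

View pics/g_side.png

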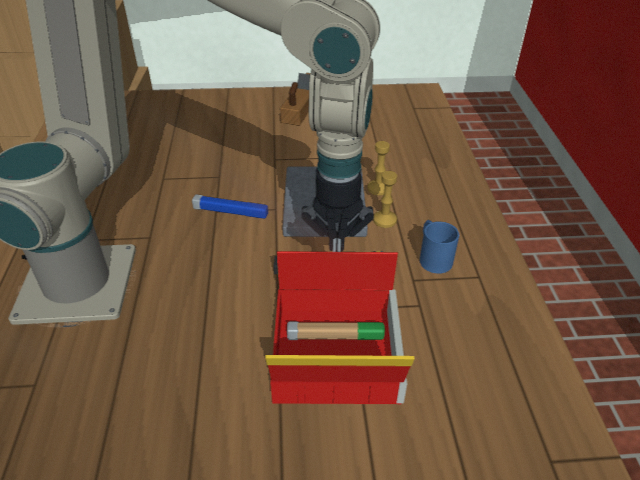

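The flap's edge now shows at side (337,253), so it has turned nearly upright. Continue the arc.

```bash
python3 -m handwheel '[[0.015,0.003,0,0,0,0,-1],[0.015,0.004,0,0,0,0,-1],[0.012,0.006,0,0,0,0,-1],[0.011,0.007,0,0,0,0,-1],[0.010,0.009,0,0,0,0,-1],[0.009,0.010,0,0,0,0,-1],[0.007,0.012,0,0,0,0,-1],[0.005,0.011,0,0,0,0,-1],[0.003,0.009,0,0,0,0,-1],[0,0,0,0,0,0,-1]]'; python3 cr.py 0 28 81; python3 look.py h
```

```text
time_s: 22.52
tcp_pos: [0.514, -0.1848, 0.0956]
eef_rot: [-1.174, 1.268, -1.263]
contact_force: [0.1, 0.3, 0.1]
grip_width: -0.0003
t22.52 tcp [ 0.514  -0.1848  0.0956] jawyaw -4.3 tooly [-0.003  0.001 -1.   ] q1 -0.463 q6 1.183 F [0.1 0.3 0.1] w -0.0003
crate mm [-1.3 30.7 95.6]
t22.52 tcp [ 0.514  -0.1848  0.0956] jawyaw -4.3 tooly [-0.003  0.001 -1.   ] q1 -0.463 q6 1.183 F [0.1 0.3 0.1] w -0.0003
then shift [0.0027 0.0146 0.0013] rows>=0.2
```

View pics/h_side.png

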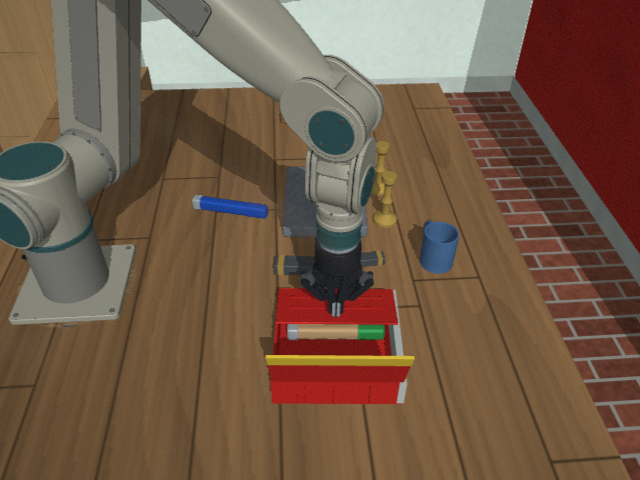

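The flap is nearly down, its free edge at side (337,322). Press down gently to the stop.

```bash
python3 -m handwheel '[[0.001,0.007,0,0,0,0,-1],[0.001,0.005,0,0,0,0,-1],[0,0.003,0,0,0,0,-1],[0,0,0,0,0,0,-1],[0,0,0,0,0,0,-1]]'; python3 cr.py 0 28 81
```

```text
time_s: 23.25
tcp_pos: [0.5147, -0.187, 0.0817]
eef_rot: [-1.173, 1.266, -1.264]
contact_force: [0.4, 0.2, 0.1]
grip_width: -0.0001
t23.25 tcp [ 0.5147 -0.187   0.0817] jawyaw -4.3 tooly [-0.001  0.    -1.   ] q1 -0.466 q6 1.180 F [0.4 0.2 0.1] w -0.0001
crate mm [-0.4 28.5 81.7]
t23.25 tcp [ 0.5147 -0.187   0.0817] jawyaw -4.3 tooly [-0.001  0.    -1.   ] q1 -0.466 q6 1.180 F [0.4 0.2 0.1] w -0.0001
then shift [0.0005 0.0007 0.0004] rows>=0.0
```

```bash
for i in 1; do python3 -m handwheel '[[0,0.002,0,0,0,0,-1],[0,0.001,0,0,0,0,-1],[0,0,0,0,0,0,-1],[0,0,0,0,0,0,-1]]'; done; python3 cr.py
```

```text
time_s: 23.75
tcp_pos: [0.5151, -0.1872, 0.0809]
eef_rot: [-1.173, 1.265, -1.265]
contact_force: [-3.3, 2.7, 11.9]
grip_width: 0.0002
t23.75 tcp [ 0.5151 -0.1872  0.0809] jawyaw -4.3 tooly [-0. -0. -1.] q1 -0.466 q6 1.180 F [-3.3  2.7 11.9] w 0.0002
crate mm [-0.  28.4 80.9]
```

12 N at the stop shows the plain flap is shut. Lift, cross over, and look.

```bash
python3 -m handwheel '[[0,-0.03,0,0,0,0,-1],[0,-0.05,0,0,0,0,-1],[0,-0.05,0,0,0,0,-1],[0,-0.05,0,0,0,0,-1],[0.05,0,0,0,0,0,-1],[0.05,0,0,0,0,0,-1],[0.05,0,0,0,0,0,-1],[0.05,0,0,0,0,0,-1],[0.025,0,0,0,0,0,-1],[0,0,0,0,0,0,-1],[0,0,0,0,0,0,-1]]'; python3 cr.py 0 -200 165 -4.3; python3 look.py i
```

```text
time_s: 25.12
tcp_pos: [0.4981, -0.4103, 0.2586]
eef_rot: [-1.173, 1.266, -1.262]
contact_force: [-0.2, 0.3, 0.3]
grip_width: 0.0
t25.12 tcp [ 0.4981 -0.4103  0.2586] jawyaw -4.3 tooly [-0.001  0.001 -1.   ] q1 -0.789 q6 0.856 F [-0.2  0.3  0.3] w 0.0000
crate mm [  -0.3 -195.3  258.6]
t25.12 tcp [ 0.4981 -0.4103  0.2586] jawyaw -4.3 tooly [-0.001  0.001 -1.   ] q1 -0.789 q6 0.856 F [-0.2  0.3  0.3] w 0.0000
turn first [ 0.002  0.    -0.001] rows>=0.0
then shift [0.0047 0.0936 0.0003] rows>=1.5
```

View pics/i_side.png

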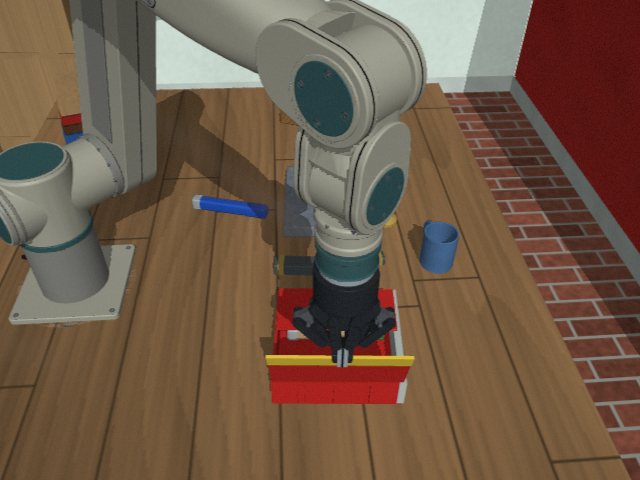

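View pics/i_top.png

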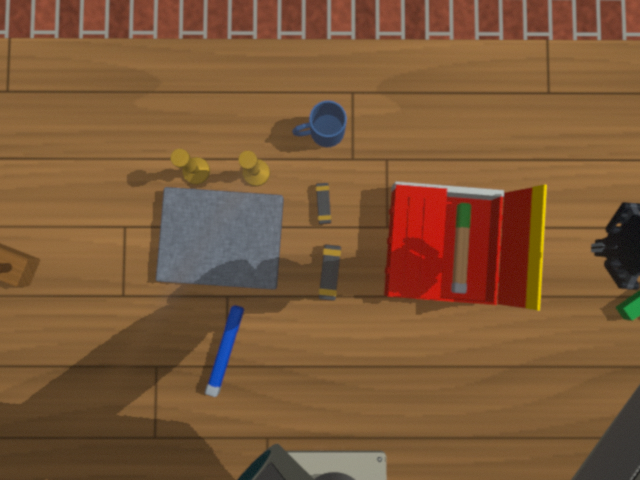

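The plain flap is shut level and the scene is undisturbed. Next, the yellow flap.

```bash
python3 -m handwheel '[[0,0.04,0,0,0,0,-1],[0,0.03,0,0,0,0,-1],[0,0.02,0,0,0,0,-1],[0,0,0,0,0,0,-1],[-0.02,0,0,0,0,0,-1],[-0.015,0,0,0,0,0,-1],[-0.011,-0.002,0,0,0,0,-1],[-0.015,-0.006,0,0,0,0,-1],[-0.017,-0.007,0,0,0,0,-1],[0,0,0,0,0,0,-1]]'; python3 cr.py 0 -118 184 -4.3; python3 look.py j
```

```text
time_s: 26.48
tcp_pos: [0.5044, -0.3325, 0.1849]
eef_rot: [-1.173, 1.263, -1.264]
contact_force: [0.3, -0.4, -0.7]
grip_width: -0.0005
t26.48 tcp [ 0.5044 -0.3325  0.1849] jawyaw -4.2 tooly [ 0. -0. -1.] q1 -0.690 q6 0.955 F [ 0.3 -0.4 -0.7] w -0.0005
crate mm [   0.2 -117.3  184.9]
t26.48 tcp [ 0.5044 -0.3325  0.1849] jawyaw -4.2 tooly [ 0. -0. -1.] q1 -0.690 q6 0.955 F [ 0.3 -0.4 -0.7] w -0.0005
turn first [-0.     0.001  0.   ] rows>=0.0
then shift [ 0.0007  0.0009 -0.0002] rows>=0.0
```

View pics/j_side.png

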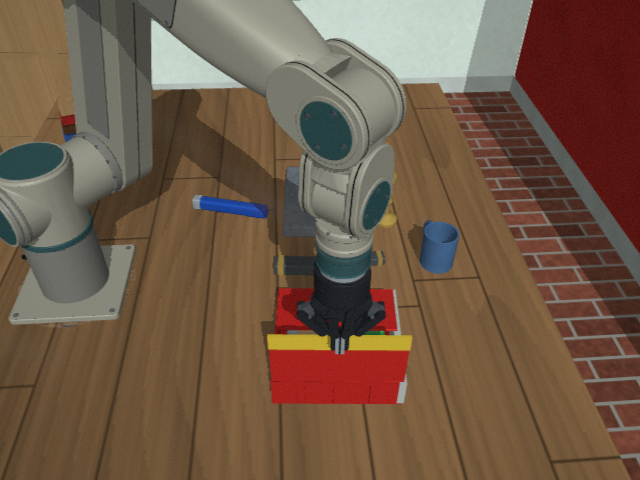

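The yellow edge at side (340,343) is moving inward. Continue the arc.

```bash
python3 -m handwheel '[[-0.018,0.003,0,0,0,0,-1],[-0.018,0.004,0,0,0,0,-1],[-0.014,0.007,0,0,0,0,-1],[-0.012,0.008,0,0,0,0,-1],[-0.011,0.010,0,0,0,0,-1],[-0.010,0.011,0,0,0,0,-1],[-0.008,0.013,0,0,0,0,-1],[-0.005,0.013,0,0,0,0,-1],[-0.003,0.010,0,0,0,0,-1],[-0.002,0.010,0,0,0,0,-1],[0,0,0,0,0,0,-1]]'; python3 cr.py 0 -16 86 -4.3; python3 look.py k
```

```text
time_s: 27.95
tcp_pos: [0.5106, -0.2325, 0.0936]
eef_rot: [-1.174, 1.267, -1.263]
contact_force: [0.3, -1.3, 0.8]
grip_width: 0.0002
t27.95 tcp [ 0.5106 -0.2325  0.0936] jawyaw -4.3 tooly [-0.003  0.001 -1.   ] q1 -0.542 q6 1.104 F [ 0.3 -1.3  0.8] w 0.0002
crate mm [ -1.1 -17.2  93.6]
t27.95 tcp [ 0.5106 -0.2325  0.0936] jawyaw -4.3 tooly [-0.003  0.001 -1.   ] q1 -0.542 q6 1.104 F [ 0.3 -1.3  0.8] w 0.0002
turn first [ 0.003 -0.001 -0.001] rows>=0.0
then shift [-0.0012  0.0076  0.0011] rows>=0.1
```

View pics/k_side.png

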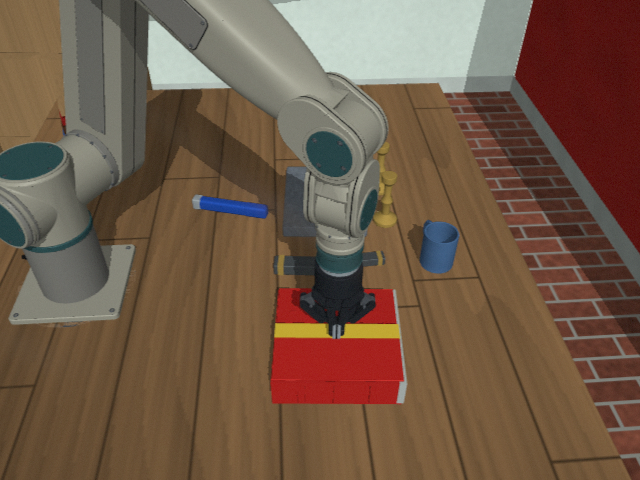

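```bash
python3 -m handwheel '[[0,0.005,0,0,0,0,-1],[0,0.003,0,0,0,0,-1],[0,0,0,0,0,0,-1],[0,0.001,0,0,0,0,-1],[0,0,0,0,0,0,-1],[0,0,0,0,0,0,-1]]'; python3 cr.py
```

```text
time_s: 28.8
tcp_pos: [0.5114, -0.233, 0.0861]
eef_rot: [-1.173, 1.265, -1.264]
contact_force: [-1.4, 0.3, 3.4]
grip_width: -0.0002
t28.80 tcp [ 0.5114 -0.233   0.0861] jawyaw -4.3 tooly [-0.001 -0.    -1.   ] q1 -0.542 q6 1.104 F [-1.4  0.3  3.4] w -0.0002
crate mm [ -0.3 -17.5  86.1]
```

```bash
python3 -m handwheel '[[0,0.0015,0,0,0,0,-1],[0,0,0,0,0,0,-1],[0,0,0,0,0,0,-1]]'; python3 cr.py;  python3 -m handwheel '[[0,-0.03,0,0,0,0,-1],[0,-0.05,0,0,0,0,-1],[0,-0.05,0,0,0,0,0.2],[-0.05,0,0,0,0,0,0.2],[-0.06,0,0,0,0,0,0.2],[-0.06,0,0,0,0,0,0.2],[-0.06,0,0,0,0,0,0.2],[0,0,0,0,-0.171,0,0.2],[0,0,0,0,-0.171,0,0.2],[0,0,0,0,-0.171,0,0.2],[0,0,0,0,-0.171,0,0.2],[0,0,0,0,-0.171,0,0.2]]'; python3 -m handwheel '[[0,0,0,0,-0.171,0,0.2],[0,0,0,0,-0.171,0,0.2],[0,0,0,0,-0.171,0,0.2],[0,0,0,0,-0.171,0,0.2],[0,0,0,0,0,0,0.2]]'; python3 plan.py 0.458 0.0095 0.12 83.8; python3 look.py l
```

```text
time_s: 29.18
tcp_pos: [0.5114, -0.233, 0.0859]
eef_rot: [-1.173, 1.265, -1.264]
contact_force: [-3.3, 3.3, 10.5]
grip_width: 0.0004
t29.18 tcp [ 0.5114 -0.233   0.0859] jawyaw -4.3 tooly [-0.001 -0.    -1.   ] q1 -0.542 q6 1.104 F [-3.3  3.3 10.5] w 0.0004
crate mm [ -0.2 -17.6  85.9]
time_s: 30.68
tcp_pos: [0.5288, -0.0035, 0.214]
eef_rot: [-1.482, 0.615, -0.613]
contact_force: [-0.2, 0.3, 0.4]
grip_width: 0.051
time_s: 31.3
tcp_pos: [0.5288, -0.0036, 0.214]
eef_rot: [-1.569, 0.087, -0.085]
contact_force: [0.2, -1.4, -0.0]
grip_width: 0.0515
t31.30 tcp [ 0.5288 -0.0036  0.214 ] jawyaw 83.7 tooly [-0.001  0.    -1.   ] q1 -0.129 q6 -0.020 F [ 0.2 -1.4 -0. ] w 0.0515
turn first [ 0.    -0.001 -0.001] rows>=0.0
then shift [-0.0718  0.094   0.0054] rows>=1.9
```

View pics/l_side.png

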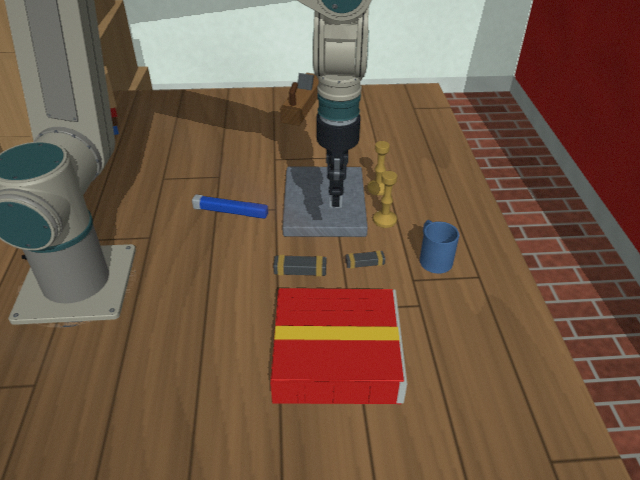

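View pics/l_top.png

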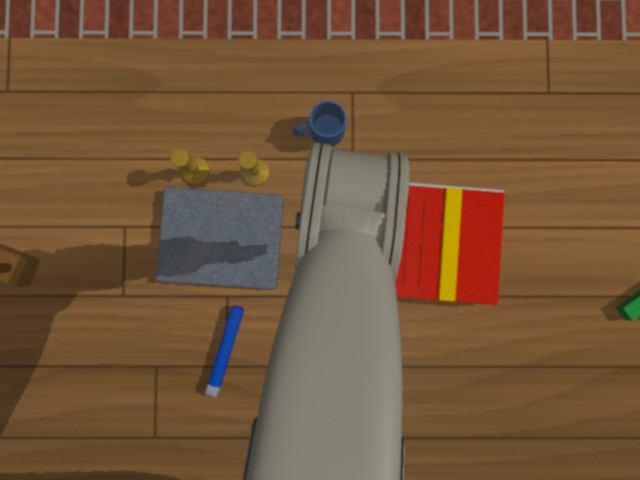

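Both flaps are shut, with yellow on top. The weight lies at side (300,265), and the smaller look-alike at (365,259). Go to the weight.

```bash
python3 - <<'E'
from meas import *
z=np.load("pics/a_top.npz");P=pts("top",z["d"])
m=(P[...,2]>.018)&(P[...,2]<.035)&(np.abs(P[...,0]-.458)<.075)&(abs(P[...,1]-.01)<.04)
for c in blobs(m): print(worldrect("top",c,.026))
E
python3 -m handwheel '[[-0.036,0.045,0.003,0,0,0,0.2],[-0.036,0.045,0.003,0,0,0,0.2],[0,0,0,0,0,0,0.2],[0,0,0,0,0,0,0.2]]'; python3 plan.py 0.458 0.0095 0.021 83.8
```

```text
((457.6074523925781, 9.466058731079102), (34.261722564697266, 109.47378540039062), 83.98788452148438)
time_s: 31.9
tcp_pos: [0.4588, 0.0099, 0.1249]
eef_rot: [-1.569, 0.085, -0.086]
contact_force: [1.1, 1.2, 0.0]
grip_width: 0.051
t31.90 tcp [0.4588 0.0099 0.1249] jawyaw 83.8 tooly [ 0.001 -0.    -1.   ] q1 -0.119 q6 -0.011 F [1.1 1.2 0. ] w 0.0510
turn first [ 0.    -0.     0.001] rows>=0.0
then shift [-0.0008  0.1039 -0.0005] rows>=1.7
```

```bash
python3 -m handwheel '[[-0.001,0.04,0,0,0,0,0.2],[0,0.03,0,0,0,0,0.2],[0,0.02,0,0,0,0,0.2],[0,0.007,0,0,0,0,0.2],[0,0,0,0,0,0,0.2],[0,0,0,0,0,0,0.2]]'; python3 plan.py 0.458 0.0095 0.021 83.8
```

```text
time_s: 32.65
tcp_pos: [0.4587, 0.0099, 0.0287]
eef_rot: [-1.569, 0.083, -0.086]
contact_force: [-0.5, -0.4, -0.5]
grip_width: 0.0516
t32.65 tcp [0.4587 0.0099 0.0287] jawyaw 83.8 tooly [ 0.002 -0.    -1.   ] q1 -0.119 q6 -0.012 F [-0.5 -0.4 -0.5] w 0.0516
turn first [0.    0.001 0.002] rows>=0.0
then shift [-0.0006  0.0077 -0.0005] rows>=0.1
```

```bash
python3 -m handwheel '[[-0.0005,0.004,-0.0005,0,0,0,0.2],[0,0.003,0,0,0,0,0.2],[0,0,0,0,0,0,0.2],[0,0,0,0,0,0,-1],[0,0,0,0,0,0,-1],[0,0,0,0,0,0,-1],[0,0,0,0,0,0,-1]]'; python3 plan.py;  python3 -m handwheel '[[0,-0.02,0,0,0,0,-1],[0,-0.04,0,0,0,0,-1],[0,-0.05,0,0,0,0,-1],[0,-0.06,0,0,0,0,-1],[0,0,0,0,0,0,-1]]'; python3 plan.py
```

```text
time_s: 33.52
tcp_pos: [0.4563, 0.0096, 0.0206]
eef_rot: [-1.57, 0.085, -0.084]
contact_force: [-0.8, -1.4, 4.2]
grip_width: 0.0329
t33.52 tcp [0.4563 0.0096 0.0206] jawyaw 83.9 tooly [-0.001 -0.    -1.   ] q1 -0.120 q6 -0.013 F [-0.8 -1.4  4.2] w 0.0329
time_s: 34.15
tcp_pos: [0.4598, 0.0095, 0.1941]
eef_rot: [-1.569, 0.078, -0.091]
contact_force: [1.5, -0.6, -6.2]
grip_width: 0.0328
t34.15 tcp [0.4598 0.0095 0.1941] jawyaw 83.9 tooly [ 0.008 -0.001 -1.   ] q1 -0.120 q6 -0.013 F [ 1.5 -0.6 -6.2] w 0.0328
```

The weight is held, with about 6 N on the wrist. Turn it 88° and carry it over the middle.

```bash
python3 -m handwheel '[[0,-0.02,0,0,0.171,0,-1],[0,0,0,0,0.171,0,-1],[0,0,0,0,0.171,0,-1],[0,0,0,0,0.171,0,-1],[0,0,0,0,0.171,0,-1],[0,0,0,0,0.171,0,-1],[0,0,0,0,0.171,0,-1],[0,0,0,0,0.171,0,-1],[0,0,0,0,0.171,0,-1],[0,0,0,0,0,0,-1]]'; python3 cr.py 0 2 150 -4.3
```

```text
time_s: 35.4
tcp_pos: [0.4539, 0.0101, 0.2071]
eef_rot: [-1.178, 1.269, -1.259]
contact_force: [-0.9, -0.0, -7.3]
grip_width: 0.0332
t35.40 tcp [0.4539 0.0101 0.2071] jawyaw -4.2 tooly [-0.007  0.001 -1.   ] q1 -0.120 q6 1.524 F [-0.9 -0.  -7.3] w 0.0332
crate mm [-75.8 220.5 207.1]
t35.40 tcp [0.4539 0.0101 0.2071] jawyaw -4.2 tooly [-0.007  0.001 -1.   ] q1 -0.120 q6 1.524 F [-0.9 -0.  -7.3] w 0.0332
turn first [ 0.007  0.002 -0.   ] rows>=0.0
then shift [0.2185 0.0571 0.0758] rows>=3.8
```

```bash
python3 -m handwheel '[[0.044,0.002,0.015,0,0.002,0,-1],[0.044,0.007,0.015,0,0,0,-1],[0.044,0.012,0.015,0,0,0,-1],[0.044,0.016,0.015,0,0,0,-1],[0.0425,0.02,0.0155,0,0,0,-1],[0,0,0,0,0,0,-1],[0,0,0,0,0,0,-1]]'; python3 cr.py 0 2 95 -4.3; python3 look.py m
```

```text
time_s: 36.28
tcp_pos: [0.5133, -0.2131, 0.1514]
eef_rot: [-1.174, 1.27, -1.261]
contact_force: [-0.4, 1.1, -7.7]
grip_width: 0.0328
t36.27 tcp [ 0.5133 -0.2131  0.1514] jawyaw -4.4 tooly [-0.005  0.003 -1.   ] q1 -0.510 q6 1.137 F [-0.4  1.1 -7.7] w 0.0328
crate mm [1.000e-01 2.500e+00 1.514e+02]
t36.27 tcp [ 0.5133 -0.2131  0.1514] jawyaw -4.4 tooly [-0.005  0.003 -1.   ] q1 -0.510 q6 1.137 F [-0.4  1.1 -7.7] w 0.0328
turn first [ 0.005 -0.001 -0.002] rows>=0.0
then shift [ 0.0005  0.0564 -0.0001] rows>=0.9
```

View pics/m_side.png

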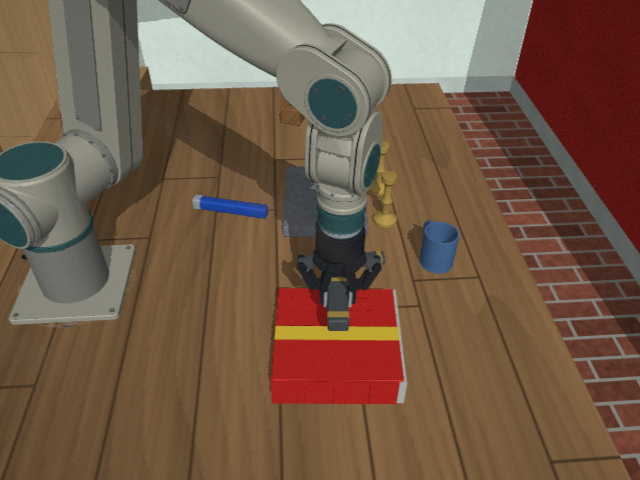

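The bar is held across the join at side (338,305). Lower it.

```bash
python3 -m handwheel '[[0.0005,0.025,0,0,0,0,-1],[0,0.018,0,0,0,0,-1],[0,0.01,0,0,0,0,-1],[0,0.003,0,0,0,0,-1],[0,0,0,0,0,0,-1],[0,0,0,0,0,0,-1],[0,0,0,0,0,0,-1]]'; python3 cr.py 0 2 90 -4.3
```

```text
time_s: 37.25
tcp_pos: [0.5152, -0.2148, 0.098]
eef_rot: [-1.172, 1.266, -1.267]
contact_force: [0.5, 0.0, -7.0]
grip_width: 0.033
t37.25 tcp [ 0.5152 -0.2148  0.098 ] jawyaw -4.4 tooly [ 0.    -0.001 -1.   ] q1 -0.511 q6 1.138 F [ 0.5  0.  -7. ] w 0.0330
crate mm [ 2.1  0.9 98. ]
t37.25 tcp [ 0.5152 -0.2148  0.098 ] jawyaw -4.4 tooly [ 0.    -0.001 -1.   ] q1 -0.511 q6 1.138 F [ 0.5  0.  -7. ] w 0.0330
turn first [-0.    -0.002  0.001] rows>=0.0
then shift [-0.0011  0.008  -0.0021] rows>=0.1
```

```bash
python3 -m handwheel '[[0,0.003,-0.002,0,0,0,-1],[0,0.003,0,0,0,0,-1],[0,0.0015,0,0,0,0,-1],[0,0,0,0,0,0,-1],[0,0,0,0,0,0,-1]]'; python3 cr.py
```

```text
time_s: 37.88
tcp_pos: [0.5128, -0.2143, 0.0898]
eef_rot: [-1.172, 1.267, -1.266]
contact_force: [-0.1, -0.2, -7.2]
grip_width: 0.0328
t37.88 tcp [ 0.5128 -0.2143  0.0898] jawyaw -4.4 tooly [-0.001 -0.    -1.   ] q1 -0.512 q6 1.136 F [-0.1 -0.2 -7.2] w 0.0328
crate mm [-0.3  1.2 89.8]
```

```bash
python3 -m handwheel '[[0,0.001,0,0,0,0,-1],[0,0,0,0,0,0,-1],[0,0,0,0,0,0,-1]]'; python3 cr.py
```

```text
time_s: 38.25
tcp_pos: [0.5128, -0.2144, 0.0895]
eef_rot: [-1.172, 1.266, -1.266]
contact_force: [-1.7, 1.9, 1.0]
grip_width: 0.0328
t38.25 tcp [ 0.5128 -0.2144  0.0895] jawyaw -4.4 tooly [-0.001 -0.    -1.   ] q1 -0.512 q6 1.136 F [-1.7  1.9  1. ] w 0.0328
crate mm [-0.3  1.1 89.5]
```

Touching, as the wrist load has gone from -7 to +1 N. Release gently and lift clear.

```bash
python3 -m handwheel '[[0,0,0,0,0,0,-0.1],[0,0,0,0,0,0,0.1],[0,0,0,0,0,0,0.3],[0,0,0,0,0,0,0.3],[0,-0.02,0,0,0,0,0.3],[0,-0.04,0,0,0,0,0.3],[0,-0.06,0,0,0,0,0.3],[0,-0.05,0,0,0,0,0.3]]'; python3 -m handwheel '[[-0.06,0,0,0,0,0,0.3],[-0.06,0,0,0,0,0,0.3],[-0.06,0,0,0,0,0,0.3],[-0.06,0,0,0,0,0,0.3],[-0.06,0,0,0,0,0,0.3],[-0.06,0,0,0,0,0,0.3],[0,0,0,0,0,0,0.3],[0,0,0,0,0,0,0.3]]';python3 look.py n;python3 plan.py; python3 - <<'E'
from meas import *
import cr
z=np.load("pics/n_top.npz");p,P=z["p"],pts("top",z["d"]);H=hsv(p)
m=(P[...,2]>.083)&(P[...,2]<.11)&(np.abs(P[...,0]-.513)<.09)&(abs(P[...,1]+.2155)<.09)
for c in blobs(m):
    r=worldrect("top",c,.095);print("bar",r,"crate",cr.Rc.T@(np.array(r[0])/1000-cr.C))
q=P[m]; print("bar z",np.percentile(q[:,2],[5,50,95]))
L=(P[...,:2]-cr.C)@cr.Rc
for n,y0,y1 in(("plain",.02,.095),("yellow",-.095,-.01)):
    k=(abs(L[...,0])>.03)&(abs(L[...,0])<.1)&(L[...,1]>y0)&(L[...,1]<y1)&(P[...,2]>.03)
    A=np.c_[L[k][:,1],np.ones(k.sum())];s=np.linalg.lstsq(A,P[k][:,2],rcond=None)[0];print(n,"slope",s,"z med",np.median(P[k][:,2]))
cv2.imwrite("pics/n_crop.png",cv2.resize(p[160:330,360:540,::-1],None,fx=3.4,fy=3.4,interpolation=cv2.INTER_CUBIC))
E
```

```text
time_s: 39.25
tcp_pos: [0.5131, -0.2144, 0.261]
eef_rot: [-1.172, 1.266, -1.267]
contact_force: [0.0, -1.2, 0.2]
grip_width: 0.0553
time_s: 40.25
tcp_pos: [0.5405, 0.1445, 0.2586]
eef_rot: [-1.173, 1.266, -1.265]
contact_force: [0.2, 0.3, 0.2]
grip_width: 0.056
t40.35 tcp [0.5407 0.1435 0.2587] jawyaw -4.5 tooly [-0.001 -0.    -1.   ] q1 0.144 q6 1.794 F [-0.4 -0.5  0.9] w 0.0554
bar ((511.39312744140625, -215.335693359375), (111.55354309082031, 34.771976470947266), 85.7142333984375) crate [-1.61466893e-03  4.33628808e-05]
bar z [0.09137604 0.09482746 0.09774087]
plain slope [0.00336188 0.06404065] z med 0.06419925983207275
yellow slope [0.00102641 0.06923589] z med 0.06920366931725314
```

View pics/n_side.png

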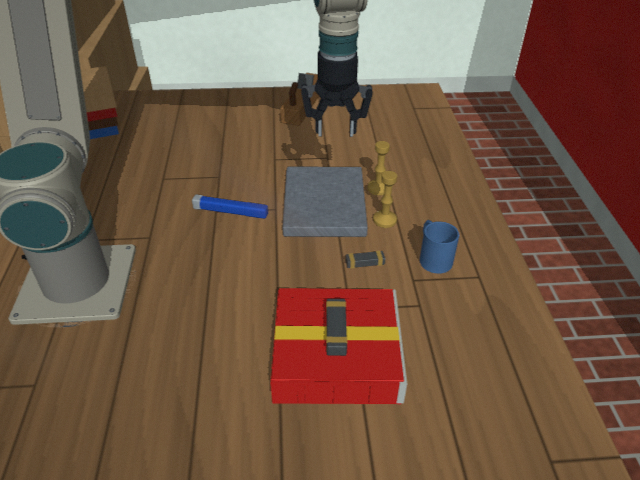

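View pics/n_top.png

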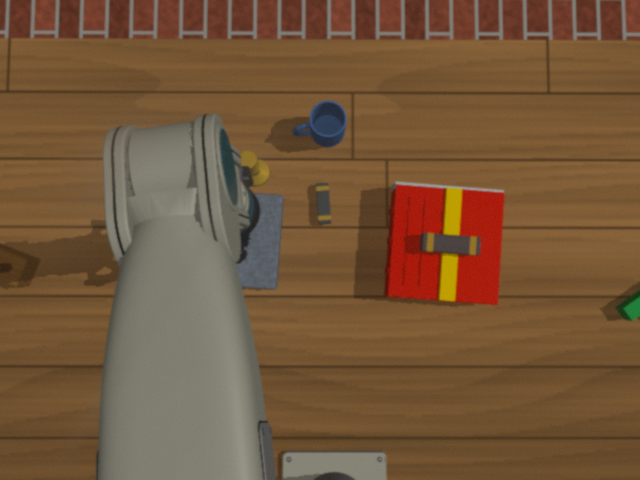

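The bar lies centred and level across the join at side (337,327) and top (451,244), crate offset (-1.6, 0.0) mm. The flaps are level at z = 64 and 69 mm. The candlesticks and mug stand where they were, the board is empty, and the robot touches nothing. Handing in.

```bash
python3 -c "
from workcell import robot
print(robot.sign_off())"
```

```text
the job is handed in; nothing more can be done
None
```

The job is handed in. Both handles present (there were two) were laid flat in the crate with their green ends to the white end; the one nearer the far left side of the board was turned end for end. I then shut the plain flap, shut the yellow-edged flap over it, and laid the larger steel bar crossways over the join.

**Last checks:**
- **Flaps:** they are level at z ≈ 64 mm (plain) and 69 mm (yellow).
- **Bar:** it sits within 2 mm of the middle, square to the join and level. It rests on the yellow flap, whose edge laps the plain flap, and overhangs the plain flap by about 5 mm without touching it.
- **Surroundings:** the candlesticks, the mug, the blue look-alike and the small bar appeared unmoved in the pictures. At hand-in the robot was touching nothing, about 40 s into the run.
- **Handles:** I last saw both in place before the yellow flap was shut, so they could not be rechecked at the end.

No check failed or disagreed, and I saw no handle knocked aside and no grip slip.

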